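Test a watch case with the metal tester

TASK

Take the pen-shaped metal tester from its rest and test the larger of the two watch cases in the tilting holders at the front of the steel shelf: set the sprung tip on the middle of the case, square to it, press gently until the tip is about half-way in, and hold it there steadily for two seconds. Then lay the tester back in its rest as it lay before, pointing the same way. Do not touch the smaller case, do not shift the holders, and leave everything else where it is.

Things in the scene. Friction and masses are not known exactly. Their poses are not given: they have to be found in the camera images.
- tester_grip (a point): loose pen-shaped metal tester, 180 mm long, about 130 g: grey plastic handle of 20 x 20 mm square section with a small display, black tapering nose, thin steel tip. This point is on its axis, where it is gripped; x points to the tip, z out of the display. Handle from x = -55 to +70 mm, nose to +111, free tip end at +125. It starts lying level in its rest, this point 54 mm above the bench
- tester_nose (a point): end of the tester's black nose (13 mm across), on its axis 111 mm ahead of the grip point, same axes. The round steel tip, 8 mm across, stands 14 mm out of it and slides in up to 5 mm against a spring: about 1 N starts it, 4.6 N is half-way in, at 8.2 N it meets its stop
- rest: fixed aluminium rest; origin on the bench under the tester's grip point (within 6 mm), z up, x the way the tip points. Base 112 x 50 mm, 8 mm thick; two cross walls 7 mm thick at x = -36 and +52 mm with seats 44 mm above the bench that carry the handle between outward-leaning horns 56 mm high. Between the walls the handle is free for fingers
- holder_big_plate (a point): middle of the jaw plate of the holder with the larger case (nickel disc 52 mm across, 10.5 mm thick; left or right holder). z: normal out of plate and case, towards the robot and 31 to 45 degrees above level; x: up the slope to the crown; y level. Three jaws 24 mm long grip the case, centred on z; its flat outer face is 12 to 26 mm along z from the plate, unknown each time: find it by touch
- holder_big: fixed cast base, 80 mm across, and post of that holder, with the plate and case it carries; origin on the bench under the post. The plate sits 27 mm ahead of a stiff friction knuckle 87 mm above the bench on the post; it holds its tilt
- holder_small: base, post, plate and smaller case of the other holder, built alike; leave alone
- holder_small_plate (a point): the same point and axes on the like holder with the smaller watch case (34 mm across), which is to be left alone
- shelf: fixed grey steel shelf; origin on the bench under the middle of its front lip, x to its back. Top sheet 560 (y) x 170 mm (x), 320 mm above the bench; front lip down to 298 mm; posts below; back upstand with magnetic strip and tools up to 455 mm. The holders stand below its front, the cases' faces about under the lip: a hand leaning forward over the case strikes the shelf
- finial: loose turned walnut finial, 114 mm tall, 46 mm across, below the shelf; origin under its centre
- balance_cock: loose small brass balance cock, 70 x 30 x 10 mm, on the bench; leave alone
- bezel: loose brass bezel ring, 92 mm across, 8 mm high, on the bench; leave alone
- bob: loose brass pendulum bob, disc 72 mm across, 14 mm high, on the bench; leave alone
- loupe: loose black eyeglass, 38 mm across, 30 mm high, on the bench; leave alone
- jar: loose glass jar with a metal cap, 52 mm across, 55 mm high, on the bench; leave alone
- clock_key: loose clock key, 49 mm long, 34 mm across its brass grip, lying on the bench; leave alone
Mind the look-alikes: they are no part of the job. Leave any green look-alike of the holder_big alone.

How it is judged:
On the way:
1. the tester's tip is held on the middle of the larger case, square to it, pressed lightly, and kept still (contact force between tester and holder_big between 2.5 and 7 N and x of tester_nose in the frame of holder_big_plate between -0.008 and 0.008 m and y of tester_nose in the frame of holder_big_plate between -0.008 and 0.008 m and angle between the x axis of tester_nose and the z axis of holder_big_plate, either way round below 0.15 rad and linear speed of tester below 0.01 m/s), for 1.5 s.
At the end, for the whole second after the job is handed in: After the test the tester lies released and still in both walls of its rest, its grip point within 20 mm along, 6 mm across and 5 mm in height of its place over the rest's origin and the tip pointing the rest's x way; the holders' plates have not shifted by 3 mm or more and no loose thing by 15 mm (x of tester_grip in the frame of rest between -0.02 and 0.02 m and y of tester_grip in the frame of rest between -0.006 and 0.006 m and z of tester_grip in the frame of rest between 0.05 and 0.059 m and x of tester_nose in the frame of rest above 0.08 m and angle between the x axis of tester_nose and the x axis of rest, either way round below 0.08 rad and linear speed of tester below 0.01 m/s and distance of each of holder_big_plate, holder_small_plate from where it was at the start of the episode below 0.003 m and distance of each of finial, balance_cock, bezel, bob, loupe, jar, clock_key from where it was at the start of the episode below 0.015 m); the robot touches nothing.
It fails at once if the tester is pressed hard on the case or its holder (over 15 N) (contact force between tester and holder_big above 15 N).
It fails at once if the smaller case or its holder is touched with the tester (contact force between tester and holder_small above 0.5 N).
It fails at once if a holder is shifted (distance of any of holder_big_plate, holder_small_plate from where it was at the start of the episode above 0.004 m).
It fails at once if a bystander is moved (distance of any of finial, balance_cock, bezel, bob, loupe, jar, clock_key from where it was at the start of the episode above 0.02 m).
It also fails if it takes over 58 s, if anything falls off the work surface, if the arm or the gripper's body presses on something with over 40 N, if the wrist force passes 120 N, or if a joint passes its speed limit or range.

ROBOT

A 6-joint arm with a two-finger parallel gripper is mounted at the origin on the work surface. World frame = base frame: x ahead of the robot, y to its left, z up, the work surface at z = 0. Lengths are in m, angles in rad, forces in N, time in s.
With the tool pointing down it reaches from about 0.25 to 0.775 m from the base axis. Payload 4 kg.
Tool frame: the origin (TCP) lies at the centre of the arm's flange, where the gripper is bolted on; the fingertips stand 199 mm ahead of it and the grasp point (between the pads) lies 180 mm ahead of it (robot.tcp_to_tips is the distance from the TCP to the fingertips, in m); z points along the fingers, y is the line along which they close (so a half turn about z gives the same grasp; the last joint's range is limited). The gripper opens to 94 mm and grips with 3 to 60 N. Pads are 16 mm wide; open, the fingers measure 119 mm over their backs; the gripper's body (75 mm by 177 mm) begins 78 mm behind the grasp point.
Start: joints at [-1.281, 0.087, 1.371, -0, 1.684, -0.103], TCP at [0.211, -0.508, 0.405] pointing down, gripper open.
Joint ranges: [-3.1, 3.1], [-0.76, 2.03], [0.27, 2.55], [-1.08, 4.22], [0.17, 2.65], [-2.57, 2.57]. Speed limits (rad/s): [2.79, 2.79, 3.14, 3.14, 3.14, 3.14].

INTERFACE

Orientations are given as [roll, pitch, yaw] about the fixed x, y, z axes, in that order (R = Rz(yaw) Ry(pitch) Rx(roll)).
In Python, from bench import telemetry, snapshot, ticket, robot gives the robot as it stands.
- The arm moves only by the tool apply_moves, never from a script. Its argument "moves" is a list that holds one entry, the list of rows, each a list of 5 numbers: the shift along the tool's x, y, z in units of 50 mm (1.0 is 50 mm), then the turn about the tool's z in units of 10 degrees (1.0 is 10 degrees), then the closure, from 0 (fully open) to 1 (shut). A call has 1 to 10 rows; each row is the pose to reach, as a shift and turn from the pose commanded when the call began, along the tool's axes at that moment; what a row does not reach only later rows make up. A row lasts 1/8 s, in which the tool goes at most 62.5 mm and 10.7 degrees, less where a joint would pass 70% of its speed; a pose out of reach is approached as far as the arm can. A call with a gripper value outside its range is refused whole. The fingers move at their own pace and stop on an object; the grip force is fixed at half the most. Time passes only in rows, so rows that repeat a pose let the fingers close. It gives the time, the measured TCP pose, the force, the opening and the grip force at its end, in the units of the state.
- telemetry.get_obs(): the state, without advancing time (a new reading comes with each control period).
- snapshot(name): name is "scene" or "top"; returns a dict with "image" (400x640x3 uint8, red, green, blue), "fovy" (degrees; the focal length in pixels is half the picture's height over the tangent of half this angle, whatever the lens; pixels are square), "cx", "cy" (the principal point, pixels), "R" (3x3) and "t" (3): a world point X has camera coordinates R X + t. Camera axes: x right, y down, z forward; pixel columns grow to the right and rows downward; lengths in m; the calibration is good to about 2 mm. A picture is of the moment at which its call begins. There is no depth.
- ticket.close_job(): hands the job in; it is judged then, once.
The state is a dict: "time": time; "joint_positions": joint angles; "qvel": joint speeds; "joint_torque": joint torques, N m; "tool_pos": TCP position; "ee_rot": TCP orientation; "wrist_force": force on the tool from outside, world axes, zero at the start; "wrist_torque": the same for the moment, N m; "width": finger opening in m; "finger_force": force on a finger pad.
Only numpy, scipy, OpenCV 4.12 (cv2) and the standard library are available. Lean on these libraries where they do the work, as an engineer would, in place of code of your own. Each camera call takes 0.05 s, during which the arm holds its last target. There are 200 camera calls.

## Working session

There is one attempt and no reset: what is moved stays moved. The work goes in short steps, Python scripts to look and compute and a tool call to move; the robot and the scene stay as the last step left them, time stands still between calls to the robot, and variables do not carry over. Pictures are saved under pics/ and viewed, at most 10 in all, crops included, and the job is handed in when it is done.

Besides the shell and the picture viewer there is one more tool, called after "Call:" as name(argument=value, ...) on one line, values as JSON. apply_moves: Moves the arm, as the interface text tells. Its arguments: {"type":"object","properties":{"moves":{"type":"array","items":{"type":"array","items":{"type":"array","items":{"type":"number"}}}}},"required":["moves"]}

```bash
ls; mkdir -p pics
cat > h.py <<'E'
import numpy as np, cv2
from bench import telemetry, snapshot, ticket, robot
from scipy.spatial.transform import Rotation as Ro
def K(s):
    f=200/np.tan(np.radians(s["fovy"])/2); return np.array([[f,0,s["cx"]],[0,f,s["cy"]],[0,0,1]])
def ray(s,px):
    d=np.linalg.solve(K(s),[px[0],px[1],1]); R=np.array(s["R"]);t=np.array(s["t"])
    return -R.T@t, R.T@d
def onz(s,px,z):
    o,d=ray(s,px); return o+d*(z-o[2])/d[2]
def proj(s,X):
    c=np.array(s["R"])@np.array(X)+np.array(s["t"]); p=K(s)@c; return p[:2]/p[2]
E
python3 - <<'E'
from h import *
for n in("scene","top"):
    s=snapshot(n); cv2.imwrite(f"pics/{n}0.png",s["image"][:,:,::-1]); print(n,s["fovy"],s["cx"],s["cy"],ray(s,(320,200)))
print(telemetry.get_obs()); print([a for a in dir(robot) if a[0]!='_'])
E
```

```text
pics
scene 55.48150806831359 316.56626532742075 201.5155528419229 (array([0.1500239 , 0.15995551, 0.87349891]), array([ 0.43972179, -0.19887174, -0.87589508]))
top 49.32373967780624 319.36200626970975 204.1252451093797 (array([ 0.28771521, -0.02087098,  1.2904504 ]), array([ 0.1887007 ,  0.00399299, -0.98207328]))
{'time': 0.1, 'joint_positions': array([-1.28108196e+00,  8.78878170e-02,  1.37210011e+00, -3.20542699e-05,
        1.68359539e+00, -1.03128158e-01]), 'qvel': array([ 0.00094491, -0.00017532, -0.00380075, -0.00037592,  0.0005858 ,
       -0.00130146]), 'joint_torque': array([ 2.54100778e-03, -3.41252089e+01, -3.03302336e+01,  7.20750564e-02,
        3.03789438e-02, -9.92831042e-05]), 'tool_pos': array([ 0.21049695, -0.50801659,  0.40361868]), 'ee_rot': array([-3.13960928e+00, -1.73241928e-04,  3.92838780e-01]), 'wrist_force': array([-0.21948519, -0.94485882, -0.16954413]), 'wrist_torque': array([ 0.010676  , -0.03268911, -0.01389733]), 'finger_force': 0.0, 'width': 0.09372224106364217}
['IKError', 'tcp_to_tips']
```

View pics/scene0.png

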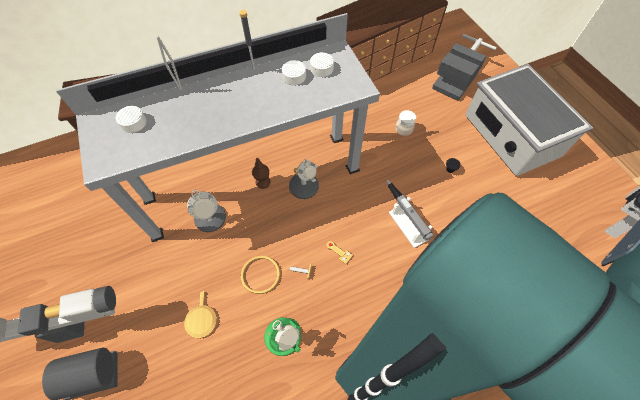

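View pics/top0.png

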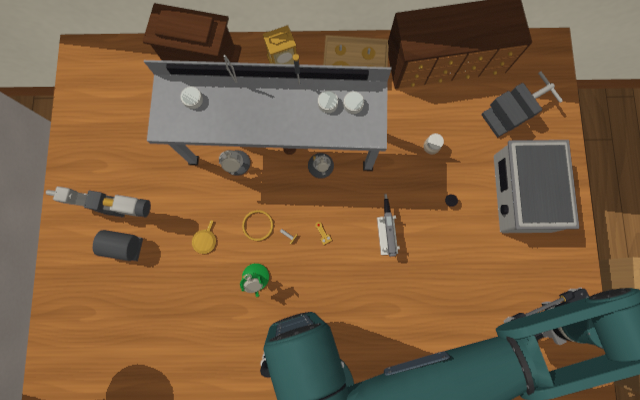

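The scene view shows the tester in its rest at about (408,215), tip towards (390,183). There are three candidates for the holder:
- left holder at (204,210)
- right holder at (305,178)
- green look-alike at (283,336), to be left alone

The left one looks like the larger case, so I'll enlarge to confirm.

Run:
```python
import cv2,numpy as np
a=cv2.imread("pics/scene0.png");b=cv2.imread("pics/top0.png")
def c(im,x,y,w=66,h=50,f=6): return cv2.resize(im[y:y+h,x:x+w],None,fx=f,fy=f,interpolation=cv2.INTER_CUBIC)
# scene big (172,182), scene small (272,150); top tester (355,192,66x66?), top big (205,138)
m=np.vstack([np.hstack([c(a,172,185),c(a,272,152)]),np.hstack([c(a,380,175,66,75,4)[:300,:264],c(b,365,190,44,75,4)[:300,:176],c(b,212,142,88,50,4)[:200,:352].copy() if 0 else cv2.resize(c(b,212,142,44,37,8),(352,300))])])
cv2.imwrite("pics/crop1.png",m);print(m.shape)
```

```text
(600, 792, 3)
```

View pics/crop1.png

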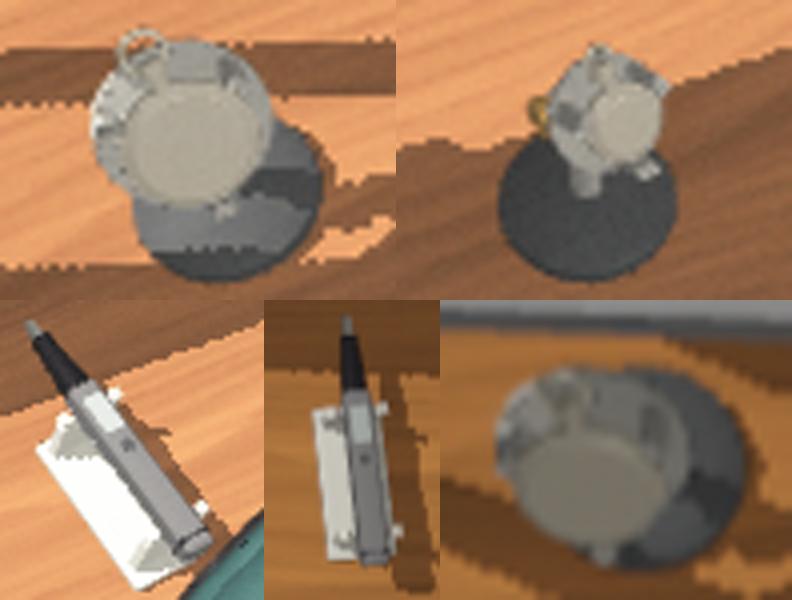

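Confirmed: the left holder, scene (203,209) and top (231,166), carries the large face of about 21 px. The right one's face is about 12 px, so it is the small case. Next I'll triangulate.

```bash
cat >> h.py <<'E'
def tri(a,pa,b,pb):
    o1,d1=ray(a,pa);o2,d2=ray(b,pb)
    A=np.c_[d1,-d2]; k=np.linalg.lstsq(A,o2-o1,rcond=None)[0]
    p,q=o1+d1*k[0],o2+d2*k[1]; return (p+q)/2,np.linalg.norm(p-q)
E
python3 - <<'E'
from h import *
np.set_printoptions(precision=4,suppress=True)
a=snapshot("scene");b=snapshot("top")
print("face",tri(a,(202.8,209.2),b,(231,165.7)))
print("small",tri(a,(272+627/6-66,152+121/6),b,(321,166)))
print("base scene bottom",onz(a,(172+222/6,185+283/6),0),"right",onz(a,(172+322/6,185+185/6),0.01))
print("base top right",onz(b,(212+(745-440)/8,142+(470-300)/8.1),0.01),"bottom",onz(b,(212+(640-440)/8,142+(572-300)/8.1),0.0))
for n,pa,pb,z in(("tip",(387.5,180.5),(385.5,194.5),.054),("tail",(428,235.7),(392.5,255.5),.054)):
    print(n,tri(a,pa,b,pb),onz(a,pa,z),onz(b,pb,z))
# lip corners (front edge bottom-ish): scene left front (95,187) right front (378,100)
print("lip",onz(a,(88,180),.32),onz(a,(379,95),.32),onz(b,(149,143),.32),onz(b,(386,150),.32))
E
```

```text
face (array([0.6149, 0.2343, 0.1177]), np.float64(0.007411496358348641))
small (array([ 0.6085, -0.0212,  0.1172]), np.float64(0.002998011421371726))
base scene bottom [0.6196 0.2538 0.    ] right [0.6406 0.2011 0.01  ]
base top right [0.6512 0.1957 0.01  ] bottom [0.6148 0.2368 0.    ]
tip (array([ 0.5394, -0.204 ,  0.0576]), np.float64(0.0029143024083828914)) [ 0.5423 -0.2047  0.054 ] [ 0.5391 -0.2055  0.054 ]
tail (array([ 0.3658, -0.2153,  0.0612]), np.float64(0.007266976289533719)) [ 0.3707 -0.2165  0.054 ] [ 0.3633 -0.2185  0.054 ]
lip [0.6285 0.3817 0.32  ] [ 0.5937 -0.1674  0.32  ] [0.6145 0.3802 0.32  ] [ 0.5901 -0.171   0.32  ]
```

Run:
```python
from h import *
from scipy.optimize import least_squares
np.set_printoptions(precision=4,suppress=True)
a=snapshot("scene");b=snapshot("top")
el=[]
for s,c in((a,(203,209)),(b,(231,166))):
    g=cv2.GaussianBlur(s["image"],(0,0),.6); m=np.zeros((402,642),np.uint8)
    cv2.floodFill(g.copy(),m,c,0,(14,)*3,(14,)*3,4|cv2.FLOODFILL_FIXED_RANGE|cv2.FLOODFILL_MASK_ONLY|(255<<8))
    m=m[1:-1,1:-1]; k=cv2.findContours(m,cv2.RETR_EXTERNAL,cv2.CHAIN_APPROX_NONE)[0]
    k=max(k,key=len); e=cv2.fitEllipse(cv2.convexHull(k)); print(m.astype(bool).sum(),e,cv2.boundingRect(k)); el.append(e)
    y,x=np.nonzero(m); print("centroid",x.mean(),y.mean())
bs=[(172+x/6,185+y/6) for x,y in((150,255),(180,274),(222,283),(265,275),(300,245),(320,205),(322,180))]
bt=[(212+(x-440)/8,142+(y-300)/8.1) for x,y in((745,470),(730,520),(700,550),(650,570),(740,430),(715,395))]
P=[onz(a,p,.006)[:2] for p in bs];Q=[onz(b,p,.006)[:2] for p in bt]
for S in(P,Q,P+Q):
    S=np.array(S);r=least_squares(lambda c:np.hypot(*(S-c).T)-.04,S.mean(0)+[0.01,.0]);print("base",r.x,np.abs(r.fun).max())
```

```text
401 ((201.8903350830078, 204.8748779296875), (26.295005798339844, 28.840530395507812), 64.96829986572266) (188, 192, 29, 27)
centroid 202.70074812967582 207.29177057356608
301 ((230.0704345703125, 161.1226043701172), (20.22255516052246, 22.739107131958008), 131.16378784179688) (219, 151, 23, 23)
centroid 230.17275747508305 161.4983388704319
base [0.6538 0.2391] 0.0013695015519922665
base [0.6537 0.2363] 0.0003762852250871196
base [0.6537 0.2377] 0.0019007859793348791
```

Call:
apply_moves(moves=[[[0,0,0,0,0]]])

```text
time: 0.42
tool_pos: [0.2105, -0.5081, 0.4046]
ee_rot: [-3.141, -0.0, 0.393]
wrist_force: [0.7, -0.1, -0.6]
width: 0.094
finger_force: 0.0
```

Run:
```python
from h import *
from scipy.optimize import least_squares
np.set_printoptions(precision=4,suppress=True)
a=snapshot("scene");b=snapshot("top")
def geo(p):
    bx,by,w,t,f=p; n=np.array([np.cos(t)*np.cos(w),np.cos(t)*np.sin(w),np.sin(t)])
    k=np.array([bx,by,.087]); y=np.cross([0,0,1],n);y/=np.linalg.norm(y);x=np.cross(y,n)
    return k,n,x,y
A=np.linspace(0,2*np.pi,120)
def box(s,p):
    k,n,x,y=geo(p);c=k+n*(.027+p[4])
    q=np.array([proj(s,c+.026*(np.cos(u)*x+np.sin(u)*y)) for u in A]);return np.array([q[:,0].min(),q[:,0].max(),q[:,1].max()])
ma=np.array([172+122/6,172+248/6,185+208/6]);mb=np.array([212+(515-440)/8,212+(668-440)/8,142+(545-300)/8.1])
def res(p): return np.r_[box(a,p)-ma,box(b,p)-mb,(p[:2]-[.6537,.2377])/.002,(p[3]-.66)/.1,(p[4]-.019)/.005]
r=least_squares(res,[.6537,.2377,np.pi,.66,.019],x_scale=[.01,.01,.1,.1,.01])
p=r.x;k,n,x,y=geo(p);print("p",p,"yaw",np.degrees(p[2]),"tilt",np.degrees(p[3]));print(r.fun);print("face",k+n*(.027+p[4]),n)
J=np.linalg.inv(r.jac.T@r.jac);print("sd",np.sqrt(np.diag(J)))
# overlay for check
out=[]
for s,(X,Y) in((a,(172,170)),(b,(200,130))):
    im=cv2.resize(s["image"][Y:Y+66,X:X+66],None,fx=6,fy=6,interpolation=cv2.INTER_CUBIC)[:,:,::-1].copy()
    def dr(c,rad,col,xx,yy): 
        q=np.array([(proj(s,c+rad*(np.cos(u)*xx+np.sin(u)*yy))-[X,Y]+.5)*6 for u in A]); cv2.polylines(im,[q.astype(int)],True,col,1)
    dr(k+n*(.027+p[4]),.026,(0,0,255),x,y); dr(k+n*.027,.004,(0,255,0),x,y); dr(np.r_[p[:2],.003],.04,(255,0,0),np.eye(3)[0],np.eye(3)[1])
    out.append(im)
cv2.imwrite("pics/ov.png",np.hstack(out))
# IK-free move plan to tester
```

```text
p [0.6537 0.2382 3.2325 0.6693 0.0177] yaw 185.20818904631585 tilt 38.34915571839602
[-0.3086  2.5633 -0.2658 -1.1315 -1.3175 -0.6141  0.0153  0.2346  0.0932
 -0.256 ]
face [0.6188 0.235  0.1147] [-0.781  -0.0712  0.6205]
sd [0.0018 0.002  0.0724 0.0691 0.004 ]
```

View pics/ov.png

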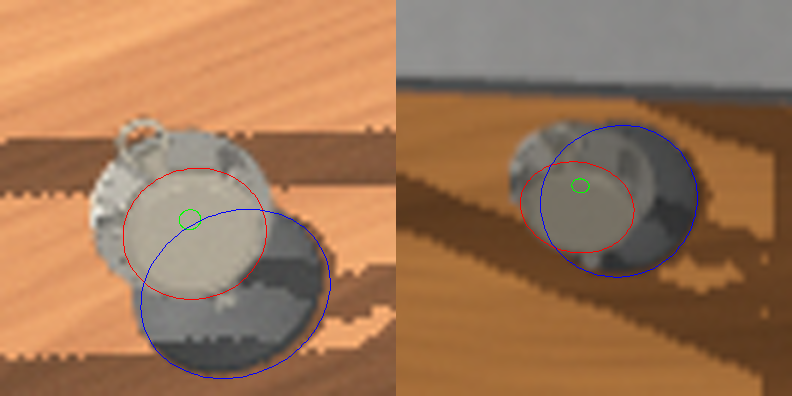

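Call:
apply_moves(moves=[[[6.09,-3.84,0,1.85,0],[6.09,-3.84,0,1.85,0],[6.09,-3.84,0,1.85,0],[6.09,-3.84,0,1.85,0],[6.09,-3.84,0,1.85,0],[6.09,-3.84,0,1.85,0],[6.09,-3.84,0,1.85,0],[6.09,-3.84,0,1.85,0],[6.09,-3.84,0,1.85,0]]])

```text
time: 1.65
tool_pos: [0.4177, -0.2153, 0.4047]
ee_rot: [3.141, 0.0, 0.068]
wrist_force: [0.1, -0.7, 0.0]
width: 0.0943
finger_force: 0.0
```

Run:
```python
from h import *
a=snapshot("scene");b=snapshot("top");o=telemetry.get_obs();print(o["tool_pos"],o["ee_rot"],o["joint_positions"])
m=np.hstack([cv2.resize(s["image"][Y:Y+80,X:X+66],None,fx=6,fy=6,interpolation=cv2.INTER_CUBIC) for s,X,Y in((a,375,170),(b,350,180))])
cv2.imwrite("pics/g1.png",m[:,:,::-1])
```

```text
[ 0.4177449  -0.2153211   0.40463907] [3.14139323e+00 2.33370041e-04 6.74683271e-02] [-5.96548668e-01 -9.23551127e-02  1.54997811e+00 -3.02813699e-04
  1.68403053e+00  9.06745102e-01]
```

View pics/g1.png

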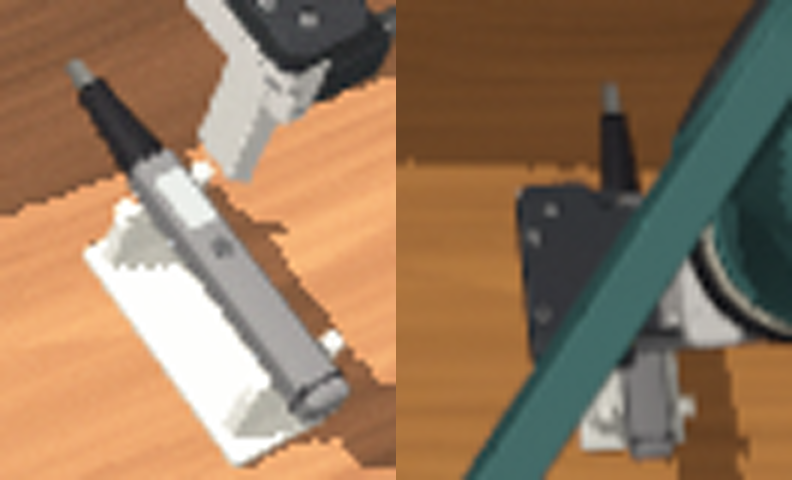

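Call:
apply_moves(moves=[[[0,0,1.2,0,0],[0,0,2.4,0,0],[0,0,3.2,0,0],[0,0,3.41,0,0],[0,0,3.41,0,0.5],[0,0,3.41,0,1],[0,0,3.41,0,1],[0,0,3.41,0,1],[0,0,3.41,0,1],[0,0,3.41,0,1]]])

```text
time: 3.0
tool_pos: [0.4184, -0.2142, 0.2343]
ee_rot: [3.141, -0.0, 0.07]
wrist_force: [0.3, 0.3, -0.1]
width: 0.0372
finger_force: 0.0
```

Call:
apply_moves(moves=[[[0,0,0,0,1],[0,0,0,0,1],[0,0,0,0,1],[0,0,0,0,1]]])

```text
time: 3.5
tool_pos: [0.4183, -0.2141, 0.2341]
ee_rot: [-3.141, 0.0, 0.07]
wrist_force: [-0.8, 0.7, -0.2]
width: 0.0197
finger_force: 30.0
```

Call:
apply_moves(moves=[[[0,0,-0.4,0,1],[0,0,-1.2,0,1],[0.1,-0.7,-2,0,1],[0.2,-1.7,-2.6,0.1,1],[0.3,-2.7,-3.2,0.3,1],[0.4,-3.7,-3.8,0.4,1],[0.44,-4.7,-4.42,0.5,1],[0.44,-5.7,-4.42,0.7,1],[0.44,-6.27,-4.42,0.7,1],[0.44,-6.27,-4.42,0.7,1]]])

```text
time: 4.75
tool_pos: [0.4181, 0.1015, 0.4548]
ee_rot: [3.141, 0.001, -0.049]
wrist_force: [-0.2, -0.0, -1.6]
width: 0.0197
finger_force: 30.0
```

Call:
apply_moves(moves=[[[0.7,0,0,0,1],[1.4,-0.1,0,0,1],[2.04,-0.1,0,0,1],[2.04,-0.1,0,0,1],[2.04,-0.1,-0.15,0,1],[2.04,-0.1,-0.3,0,1],[2.04,-0.1,-0.4,0,1],[2.04,-0.1,-0.5,0,1],[2.04,-0.1,-0.6,0,1],[2.04,-0.1,-0.6,0,1]]])

```text
time: 6.0
tool_pos: [0.5204, 0.0998, 0.4855]
ee_rot: [3.141, -0.0, -0.052]
wrist_force: [-0.3, 0.2, -3.3]
width: 0.0198
finger_force: 30.0
```

Call:
apply_moves(moves=[[[0,0,-0.1,0,1],[0,0,-0.2,0,1],[0,0,-0.3,0,1],[0,0,-0.4,0,1],[0,0,-0.5,0,1],[0,0,-0.5,0,1]]])

```text
time: 6.75
tool_pos: [0.5203, 0.0998, 0.5109]
ee_rot: [-3.142, -0.0, -0.052]
wrist_force: [-1.9, -0.1, -2.7]
width: 0.0198
finger_force: 30.0
```

Run:
```python
from h import *
a=snapshot("scene");b=snapshot("top");o=telemetry.get_obs();print(o["tool_pos"],o["wrist_force"],o["wrist_torque"],o["joint_positions"])
G=np.array(o["tool_pos"])-[0,0,.18]
print(proj(a,G),proj(b,G))
m=np.hstack([cv2.resize(s["image"][Y:Y+150,X:X+100],None,fx=4,fy=4,interpolation=cv2.INTER_CUBIC) for s,X,Y in((a,230,90),(b,230,100))])
cv2.imwrite("pics/g2.png",m[:,:,::-1])
```

```text
[0.52027572 0.09976957 0.51073378] [-1.4083847   0.4456494  -1.98612252] [ 0.02899435  0.42839154 -0.03159651] [ 8.24244373e-02  4.56039284e-02  1.20637149e+00 -2.81073730e-05
  1.88910588e+00  1.70543272e+00]
[262.86342691 167.74502866] [268.21559636 179.76113308]
```

View pics/g2.png

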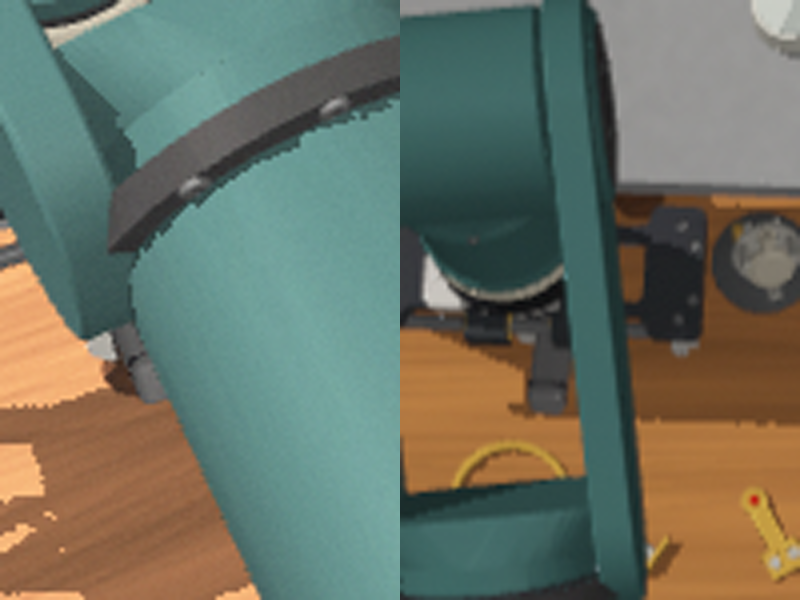

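Both arm links hide the nose, but the tail shows at top (267,198) and is clearly pitched up, so the pivot works. I'll raise further.

Call:
apply_moves(moves=[[[0,0,-0.1,0,1],[0,0,-0.2,0,1],[0,0,-0.3,0,1],[0,0,-0.4,0,1],[0,0,-0.46,0,1],[0,0,-0.46,0,1],[-0.15,0,-0.46,0,1],[-0.8,0,-0.46,0,1],[-1.6,0,-0.46,0,1],[-1.6,0,-0.46,0,1]]])

```text
time: 8.1
tool_pos: [0.4381, 0.1041, 0.5355]
ee_rot: [-3.141, -0.006, -0.051]
wrist_force: [0.9, -0.3, -0.6]
width: 0.0198
finger_force: 30.0
```

```bash
cat >> h.py <<'E'
def tester(G,yaw,th,s,roll=0):
    d=np.array([np.cos(th)*np.cos(yaw),np.cos(th)*np.sin(yaw),-np.sin(th)]);y=np.array([-np.sin(yaw),np.cos(yaw),0]);u=np.cross(d,y)
    bx=[proj(s,G+d*x+y*j*.01+u*k*.01) for x in(-.055,.07) for j,k in((1,1),(-1,1),(-1,-1),(1,-1))]
    ns=[proj(s,G+d*.07),proj(s,G+d*.125)]
    return np.array(bx),np.array(ns)
def draw(im,s,G,yaw,th,X,Y,f,col):
    bx,ns=tester(G,yaw,th,s); q=lambda p:tuple(int(v) for v in (np.array(p)-[X,Y]+.5)*f)
    for i in range(4):
        for A,B in((i,(i+1)%4),(4+i,4+(i+1)%4),(i,i+4)): cv2.line(im,q(bx[A]),q(bx[B]),col,1)
    cv2.line(im,q(ns[0]),q(ns[1]),col,1)
E
python3 - <<'E'
from h import *
a=snapshot("scene");b=snapshot("top");o=telemetry.get_obs();print(o["tool_pos"],o["ee_rot"],o["wrist_force"],o["wrist_torque"])
G=np.array(o["tool_pos"])-[0,0,.18]; yaw=o["ee_rot"][2]
out=[]
for s in(a,b):
    g=proj(s,G);X,Y=int(g[0])-40,int(g[1])-45
    im=cv2.resize(s["image"][Y:Y+100,X:X+66],None,fx=6,fy=6,interpolation=cv2.INTER_CUBIC)[:,:,::-1].copy()
    draw(im,s,G,yaw,np.radians(38),X,Y,6,(0,0,255)); out.append(im)
cv2.imwrite("pics/g3.png",np.hstack(out))
E
```

```text
[0.44014026 0.10393577 0.53436719] [-3.14121095 -0.00395923 -0.05209966] [ 0.09697781  0.16874137 -1.59037762] [ 0.09144048  0.06643303 -0.01780027]
```

View pics/g3.png

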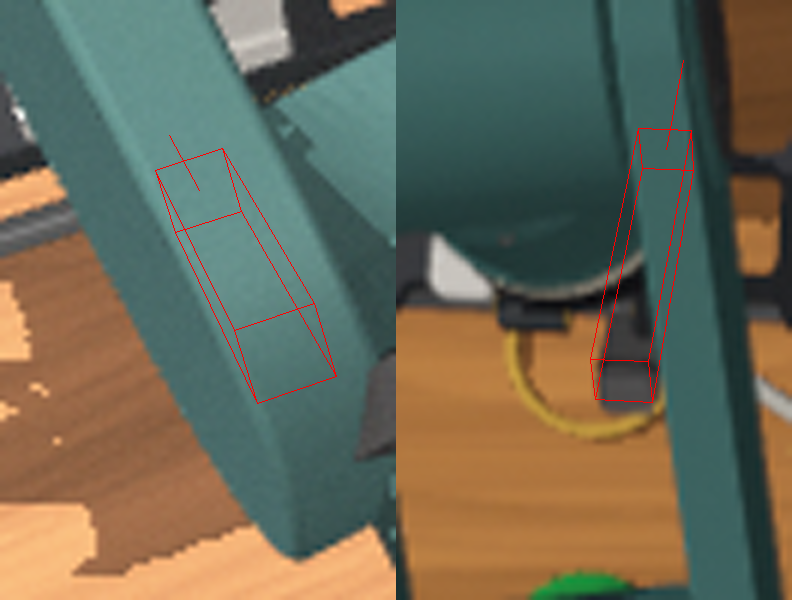

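Call:
apply_moves(moves=[[[0,-0.6,0.6,-0.2,1],[0,-1.3,1.3,-0.4,1],[0.2,-1.9,2,-0.6,1],[0.5,-2.43,2.5,-0.82,1],[0.87,-2.43,2.74,-0.82,1],[0.87,-2.43,2.74,-0.82,1],[0.87,-2.43,2.74,-0.82,1]]])

```text
time: 9.07
tool_pos: [0.4907, 0.2229, 0.3967]
ee_rot: [-3.141, -0.001, 0.09]
wrist_force: [0.7, -0.4, -0.3]
width: 0.0194
finger_force: 30.0
```

Run:
```python
from h import *
a=snapshot("scene");b=snapshot("top");o=telemetry.get_obs();print(o["tool_pos"],o["ee_rot"],o["wrist_force"],o["wrist_torque"])
G=np.array(o["tool_pos"])-[0,0,.18]; yaw=o["ee_rot"][2]
out=[]
for s in(a,b):
    g=proj(s,G);X,Y=int(g[0])-33,int(g[1])-60
    im=cv2.resize(s["image"][Y:Y+100,X:X+66],None,fx=6,fy=6,interpolation=cv2.INTER_CUBIC)[:,:,::-1].copy()
    draw(im,s,G,yaw,np.radians(38),X,Y,6,(0,0,255)); out.append(im);print(X,Y)
cv2.imwrite("pics/g4.png",np.hstack(out))
```

```text
[0.49033689 0.22280671 0.39740437] [-3.14110142e+00 -2.03816563e-03  9.04217781e-02] [ 0.18687931 -0.30729944 -1.49303505] [ 0.07072674  0.0585325  -0.0110446 ]
181 176
191 142
```

View pics/g4.png

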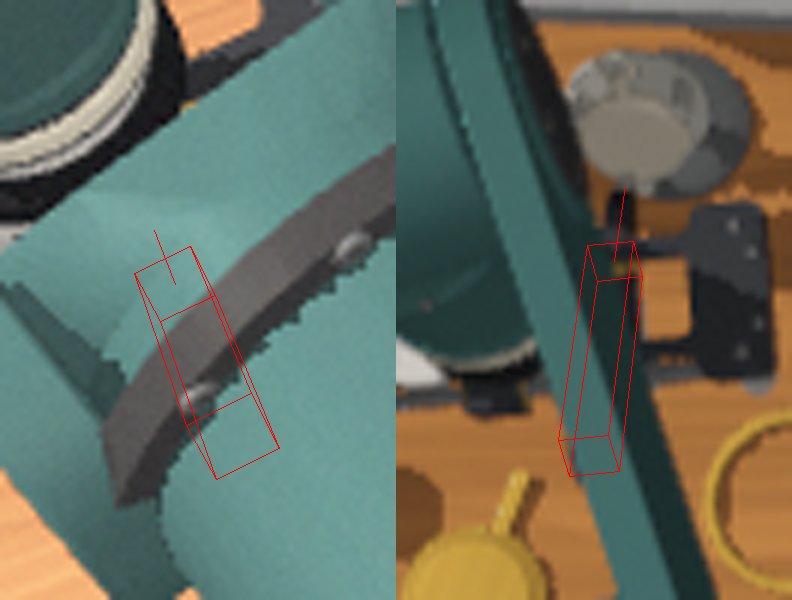

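Run:
```python
from h import *
b=snapshot("top");o=telemetry.get_obs()
G=np.array(o["tool_pos"])-[0,0,.18]; yaw=o["ee_rot"][2]
for t in(34,38,42,46):
    d=np.array([np.cos(np.radians(t))*np.cos(yaw),np.cos(np.radians(t))*np.sin(yaw),-np.sin(np.radians(t))]); print(t,[proj(b,G+d*x).round(1) for x in(.07,.09,.111,.125)], proj(b,G+d*.165).round(1))
g=b["image"].astype(int)
print("cols",list(range(222,237)))
for r in range(156,186): print(r,[int(v) for v in g[r,222:237].mean(1)], g[r,228])
```

```text
34 [array([226.6, 183.7]), array([227.1, 178.6]), array([227.7, 173.4]), array([228. , 169.9])] [229.  160.5]
38 [array([227. , 185.1]), array([227.6, 180.4]), array([228.3, 175.6]), array([228.7, 172.4])] [229.8 163.7]
42 [array([227.4, 186.6]), array([228.1, 182.3]), array([228.8, 177.9]), array([229.3, 175. ])] [230.7 167.1]
46 [array([227.7, 188.1]), array([228.6, 184.2]), array([229.4, 180.3]), array([230. , 177.7])] [231.4 170.6]
cols [222, 223, 224, 225, 226, 227, 228, 229, 230, 231, 232, 233, 234, 235, 236]
156 [127, 131, 131, 128, 115, 110, 119, 112, 103, 107, 110, 111, 111, 110, 107] [128 122 109]
157 [116, 127, 130, 123, 109, 102, 119, 114, 105, 105, 106, 107, 107, 110, 108] [127 121 109]
158 [106, 110, 118, 112, 103, 107, 119, 120, 119, 119, 114, 114, 110, 106, 105] [128 121 109]
159 [100, 97, 102, 117, 121, 121, 123, 123, 125, 128, 130, 132, 126, 113, 107] [131 126 113]
160 [92, 104, 118, 117, 118, 120, 120, 120, 121, 122, 125, 127, 129, 129, 118] [129 122 110]
161 [104, 113, 116, 117, 117, 118, 117, 117, 118, 118, 118, 118, 122, 125, 123] [126 120 107]
162 [113, 115, 11
[... 1275 characters left out ...]
, 74] [22 21 24]
177 [43, 48, 72, 69, 31, 30, 26, 24, 28, 64, 76, 75, 75, 76, 75] [26 25 28]
178 [42, 46, 66, 57, 32, 31, 27, 21, 28, 61, 73, 73, 72, 73, 73] [27 27 28]
179 [41, 46, 67, 49, 40, 40, 35, 26, 27, 58, 69, 70, 68, 69, 68] [34 34 38]
180 [40, 38, 41, 46, 52, 54, 52, 36, 38, 65, 87, 65, 65, 63, 64] [51 51 54]
181 [40, 41, 41, 49, 56, 57, 56, 45, 54, 72, 97, 60, 61, 59, 61] [55 55 59]
182 [40, 39, 40, 44, 47, 55, 55, 43, 51, 56, 56, 58, 58, 57, 57] [53 55 59]
183 [38, 40, 40, 39, 37, 51, 48, 33, 35, 50, 50, 49, 51, 53, 53] [47 47 50]
184 [39, 40, 41, 40, 36, 31, 31, 31, 31, 32, 31, 32, 37, 42, 51] [29 31 33]
185 [39, 39, 40, 40, 38, 44, 44, 39, 50, 55, 70, 79, 80, 82, 88] [53 46 35]
```

Call:
apply_moves(moves=[[[0.1,0.02,0.1,0,1],[0.2,0.02,0.19,0,1],[0.3,0.02,0.27,0,1],[0.4,0.02,0.36,0,1],[0.45,0.02,0.4,0,1],[0.45,0.02,0.4,0,1],[0.45,0.02,0.4,0,1]]])

```text
time: 10.1
tool_pos: [0.5129, 0.2241, 0.3763]
ee_rot: [3.142, -0.0, 0.091]
wrist_force: [-0.9, -0.1, -1.5]
width: 0.0201
finger_force: 30.0
```

```bash
cat > w.py <<'E'
from h import *
np.set_printoptions(precision=4,suppress=True)
d=np.array([.785,.071,-.616]);F=[]
for i in range(2):
    o=telemetry.get_obs();F.append(o["wrist_force"]); 
    if i<1: snapshot("top")
o=telemetry.get_obs();F.append(o["wrist_force"]);F=np.mean(F,0)
G=np.array(o["tool_pos"])-[0,0,.18]
print(o["time"],G,"F",F,"axial",-(F-[.1,-.2,-1.45])@d)
tip=G+.125*d;k=np.array([.6537,.2382,.087]);v=tip-k;print("tip",tip,"along n from knuckle",-v@d-.027,"lateral",v+d*(-v@d))
E
python3 w.py
```

```text
10.15 [0.5129 0.2241 0.1964] F [ 0.3263 -0.0369 -1.3919] axial -0.15341493572412415
tip [0.611  0.2329 0.1194] along n from knuckle 0.02687179826541181 lateral [-0.0004 -0.0014 -0.0008]
```

Not in contact yet. I'll advance in 3 mm steps.

Call:
apply_moves(moves=[[[0.016,0,0.012,0,1],[0.032,0,0.025,0,1],[0.047,0,0.037,0,1],[0.047,0,0.037,0,1]]])

```text
time: 10.65
tool_pos: [0.5153, 0.2243, 0.3742]
ee_rot: [3.141, 0.0, 0.091]
wrist_force: [0.4, -1.2, -1.5]
width: 0.0199
finger_force: 30.0
```

```bash
python3 w.py
```

```text
10.7 [0.5153 0.2242 0.1942] F [ 0.0367  0.0463 -1.5893] axial -0.053550209896625935
tip [0.6134 0.2331 0.1172] along n from knuckle 0.023618642793028204 lateral [-0.0006 -0.0015 -0.001 ]
```

Call:
apply_moves(moves=[[[0.016,0,0.012,0,1],[0.032,0,0.025,0,1],[0.047,0,0.037,0,1],[0.047,0,0.037,0,1]]])

```text
time: 11.2
tool_pos: [0.5176, 0.2245, 0.3723]
ee_rot: [3.141, 0.0, 0.091]
wrist_force: [0.3, -0.7, -0.4]
width: 0.0198
finger_force: 30.0
```

```bash
python3 w.py
```

```text
11.25 [0.5176 0.2245 0.1924] F [ 0.0076 -0.3871 -1.2933] axial 0.18238714055545147
tip [0.6157 0.2333 0.1154] along n from knuckle 0.020636621583654726 lateral [-0.0006 -0.0015 -0.001 ]
```

Call:
apply_moves(moves=[[[0.016,0,0.012,0,1],[0.032,0,0.025,0,1],[0.047,0,0.037,0,1],[0.047,0,0.037,0,1]]])

```text
time: 11.75
tool_pos: [0.5198, 0.2247, 0.3709]
ee_rot: [-3.142, 0.0, 0.091]
wrist_force: [-0.6, -0.5, 0.5]
width: 0.0196
finger_force: 30.0
```

```bash
python3 w.py
```

```text
11.8 [0.5198 0.2247 0.1908] F [-2.0666 -0.2534  0.5429] axial 2.9321554396026808
tip [0.6179 0.2336 0.1138] along n from knuckle 0.01794168288549695 lateral [-0.0005 -0.0014 -0.0009]
```

Call:
apply_moves(moves=[[[0.016,0,0.012,0,1],[0.032,0,0.025,0,1],[0.032,0,0.025,0,1]]])

```text
time: 12.18
tool_pos: [0.5214, 0.2248, 0.3696]
ee_rot: [3.142, 0.0, 0.091]
wrist_force: [-4.6, -0.1, 2.7]
width: 0.0198
finger_force: 30.0
```

```bash
python3 w.py
```

```text
12.225 [0.5214 0.2248 0.1896] F [-4.4478 -0.6781  3.4471] axial 6.620602136829092
tip [0.6195 0.2337 0.1126] along n from knuckle 0.01595218368144424 lateral [-0.0005 -0.0014 -0.0008]
```

Call:
apply_moves(moves=[[[-0.01,0,-0.008,0,1],[-0.02,0,-0.016,0,1],[-0.02,0,-0.016,0,1],[-0.02,0,-0.016,0,1],[-0.02,0,-0.016,0,1]]])

```text
time: 12.85
tool_pos: [0.5206, 0.2247, 0.3701]
ee_rot: [3.142, -0.0, 0.091]
wrist_force: [-2.9, -0.4, 2.3]
width: 0.0197
finger_force: 30.0
```

```bash
sed -i 's/range(2)/range(8)/;s/if i<1/if 1/' w.py; python3 w.py
```

```text
13.25 [0.5205 0.2247 0.1901] F [-2.8348  0.0156  1.8886] axial 4.345055628572906
tip [0.6187 0.2336 0.1131] along n from knuckle 0.016926332269469806 lateral [-0.0005 -0.0015 -0.0009]
```

Call:
apply_moves(moves=[[[-0.08,0,-0.06,0,1],[-0.08,0,-0.06,0,1],[0.045,0,-0.22,0,1],[0.045,0,-0.22,0,1],[0.07,0,-0.2,0,1],[0.1,0,-0.18,0,1],[0.112,0,-0.168,0,1],[0.123,0,-0.158,0,1],[0.123,0,-0.158,0,1],[0.123,0,-0.158,0,1]]])

```text
time: 14.5
tool_pos: [0.5265, 0.2253, 0.3783]
ee_rot: [3.142, 0.0, 0.091]
wrist_force: [-3.6, -0.4, 2.4]
width: 0.0198
finger_force: 30.0
```

```bash
python3 w.py
```

```text
14.9 [0.5266 0.2253 0.1981] F [-2.9662 -0.3772  2.1213] axial 4.619450310126076
tip [0.6247 0.2342 0.1211] along n from knuckle 0.017007166822581878 lateral [ 0.0056 -0.0009  0.007 ]
```

Call:
apply_moves(moves=[[[-0.08,0,-0.06,0,1],[-0.08,0,-0.06,0,1],[-0.32,0,0.26,0,1],[-0.32,0,0.26,0,1],[-0.29,0,0.285,0,1],[-0.27,0,0.3,0,1],[-0.258,0,0.308,0,1],[-0.246,0,0.316,0,1],[-0.246,0,0.316,0,1],[-0.246,0,0.316,0,1]]])

```text
time: 16.15
tool_pos: [0.5144, 0.2242, 0.3626]
ee_rot: [-3.142, -0.001, 0.091]
wrist_force: [-2.0, -0.9, 2.1]
width: 0.0201
finger_force: 30.0
```

```bash
python3 w.py
```

```text
16.55 [0.5145 0.2242 0.1824] F [-1.7701 -0.4503  2.1003] axial 3.672800842850679
tip [0.6126 0.2331 0.1054] along n from knuckle 0.016985081236247344 lateral [-0.0066 -0.002  -0.0087]
```

Force compares across ±10 mm of slope as 4.6, 4.35 and 3.7 N. That puts the face normal at about 36.5°, within 2° of the tester axis. I'm returning to the middle for the hold.

Call:
apply_moves(moves=[[[-0.08,0,-0.06,0,1],[-0.08,0,-0.06,0,1],[0.04,0,-0.22,0,1],[0.04,0,-0.22,0,1],[0.07,0,-0.2,0,1],[0.1,0,-0.18,0,1],[0.113,0,-0.167,0,1],[0.125,0,-0.157,0,1],[0.125,0,-0.157,0,1],[0.125,0,-0.157,0,1]]])

```text
time: 17.8
tool_pos: [0.5204, 0.2247, 0.3702]
ee_rot: [3.141, 0.0, 0.091]
wrist_force: [-2.4, -0.0, 1.3]
width: 0.02
finger_force: 30.0
```

```bash
python3 w.py
```

```text
18.2 [0.5206 0.2248 0.1901] F [-3.0371 -0.3855  1.733 ] axial 4.436516876369796
tip [0.6187 0.2336 0.1131] along n from knuckle 0.01689059864199245 lateral [-0.0006 -0.0015 -0.0009]
```

Call:
apply_moves(moves=[[[0,0,0,0,1],[0,0,0,0,1],[0,0,0,0,1],[0,0,0,0,1],[0,0,0,0,1],[0,0,0,0,1],[0,0,0,0,1],[0,0,0,0,1],[0,0,0,0,1],[0,0,0,0,1]]])

```text
time: 19.45
tool_pos: [0.5206, 0.2247, 0.3701]
ee_rot: [3.142, 0.0, 0.091]
wrist_force: [-3.8, 0.1, 2.6]
width: 0.0198
finger_force: 30.0
```

```bash
python3 w.py
python3 - <<'E'
from h import *
a=snapshot("scene");b=snapshot("top");o=telemetry.get_obs()
G=np.array(o["tool_pos"])-[0,0,.18];yaw=o["ee_rot"][2];out=[]
for s,X,Y in((a,170,150),(b,195,125)):
    im=cv2.resize(s["image"][Y:Y+86,X:X+66],None,fx=6,fy=6,interpolation=cv2.INTER_CUBIC)[:,:,::-1].copy()
    q=tuple(int(v) for v in (proj(s,G+.122*np.array([.785,.071,-.616]))-[X,Y]+.5)*6);cv2.circle(im,q,3,(0,0,255),1);out.append(im)
cv2.imwrite("pics/g5.png",np.hstack(out))
E
```

```text
19.85 [0.5206 0.2247 0.1901] F [-3.4216 -0.4202  1.713 ] axial 4.7285113629003845
tip [0.6187 0.2336 0.1131] along n from knuckle 0.016844037158892013 lateral [-0.0005 -0.0015 -0.0009]
```

View pics/g5.png

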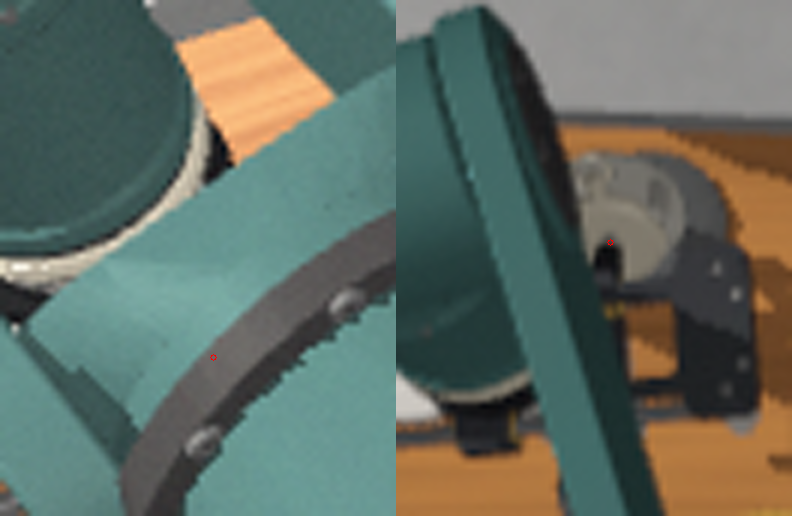

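Run:
```python
from h import *
b=snapshot("top");g=b["image"].astype(int)
print("cols",list(range(223,239)))
for r in range(155,177): print(r,[int(v) for v in g[r,223:239].mean(1)])
```

```text
cols [223, 224, 225, 226, 227, 228, 229, 230, 231, 232, 233, 234, 235, 236, 237, 238]
155 [32, 69, 127, 103, 103, 117, 113, 110, 110, 110, 110, 111, 110, 108, 91, 84]
156 [29, 57, 122, 116, 111, 119, 113, 104, 107, 109, 111, 111, 111, 108, 88, 85]
157 [28, 48, 100, 110, 103, 119, 115, 105, 105, 106, 107, 107, 110, 109, 87, 86]
158 [29, 42, 78, 104, 107, 119, 120, 119, 119, 115, 114, 110, 106, 107, 84, 88]
159 [30, 43, 78, 120, 121, 123, 123, 126, 128, 130, 132, 126, 114, 107, 96, 98]
160 [31, 33, 63, 118, 120, 121, 120, 121, 122, 126, 128, 129, 129, 119, 112, 112]
161 [34, 30, 55, 118, 118, 118, 118, 118, 117, 118, 119, 122, 126, 122, 113, 113]
162 [38, 35, 54, 113, 118, 118, 118, 118, 118, 118, 118, 118, 119, 121, 120, 110]
163 [45, 39, 53, 103, 118, 117, 114, 108, 112, 118, 118, 118, 118, 119, 119, 118]
164 [50, 43, 52, 97, 118, 116, 100, 82, 100, 116, 118, 118, 118, 118, 119, 118]
165 [48, 45, 49, 88, 117, 102, 71, 60, 79, 100, 118, 117, 118, 118, 118, 118]
166 [43, 44, 46, 80, 113, 57, 17, 17, 27, 70, 118, 118, 119, 118, 118, 117]
167 [40, 40, 39, 59, 106, 34, 17, 16, 19, 55, 118, 118, 118, 118, 119, 114]
168 [39, 39, 39, 50, 81, 17, 19, 17, 22, 58, 118, 118, 118, 118, 116, 110]
169 [39, 40, 40, 40, 45, 21, 23, 25, 21, 52, 117, 118, 118, 116, 112, 99]
170 [39, 40, 40, 40, 40, 44, 46, 43, 27, 55, 118, 116, 113, 105, 98, 79]
171 [40, 40, 39, 38, 42, 54, 57, 54, 40, 58, 102, 97, 91, 77, 68, 64]
172 [40, 40, 41, 39, 41, 45, 48, 46, 44, 57, 56, 56, 57, 58, 57, 56]
173 [39, 41, 40, 40, 40, 42, 33, 33, 35, 48, 49, 49, 49, 50, 53, 52]
174 [40, 39, 41, 40, 38, 39, 32, 31, 31, 32, 30, 31, 31, 37, 42, 44]
175 [40, 39, 39, 40, 39, 40, 43, 43, 42, 56, 46, 45, 42, 53, 51, 60]
176 [43, 40, 39, 39, 39, 41, 51, 67, 57, 74, 68, 69, 63, 70, 65, 74]
```

Tip at top (230,165) coincides with the face centre (230.5,165), and 4.4 to 4.7 N was held for over 2 s. Now I'll retreat and go back to the rest.

Call:
apply_moves(moves=[[[-0.1,0,-0.08,0,1],[-0.4,0,-0.31,0,1],[-0.95,0,-0.74,0,1],[-1.5,0.6,-1,0,1],[-1.8,1.6,-1,0.12,1],[-2.0,2.7,-1,0.12,1],[-2.2,3.8,-1,0.12,1],[-2.4,4.9,-1,0.12,1],[-2.6,6.0,-1,0.12,1],[-2.84,7.1,-0.8,0.12,1]]])

```text
time: 21.25
tool_pos: [0.4105, -0.143, 0.4119]
ee_rot: [3.139, -0.004, 0.07]
wrist_force: [1.5, 0.3, -1.9]
width: 0.0197
finger_force: 30.0
```

```bash
cat > r.py <<'E'
from h import *
o=telemetry.get_obs();y=o["ee_rot"][2];D=np.array([.4183,-.2141])-o["tool_pos"][:2]
print(o["time"],o["tool_pos"],y,"to rest units",(D@[np.cos(y),np.sin(y)]/.05).round(3),(D@[np.sin(y),-np.cos(y)]/.05).round(3),"z",((o["tool_pos"][2]-.2341)/.05).round(3),"turn",(np.degrees(y-.07)/10).round(3),o["wrist_force"],o["wrist_torque"])
E
python3 r.py
```

```text
21.25 [ 0.4104723  -0.14304702  0.4118632 ] 0.07008784562183257 to rest units 0.057 1.429 z 3.555 turn 0.001 [ 1.5209949   0.30962799 -1.92669282] [-0.00291613  0.0358274   0.00746561]
```

Call:
apply_moves(moves=[[[0.03,1,0,0,1],[0.03,1.45,0,0,1],[0.03,1.45,0.5,0,1],[0.03,1.45,1.2,0,1],[0.03,1.45,1.8,0,1],[0.03,1.45,2.2,0,1],[0.03,1.45,2.4,0,1],[0.03,1.45,2.4,0,1]]])

```text
time: 22.25
tool_pos: [0.4178, -0.2137, 0.2902]
ee_rot: [3.142, 0.0, 0.07]
wrist_force: [1.3, 0.4, -1.4]
width: 0.0197
finger_force: 30.0
```

```bash
python3 r.py
```

```text
22.25 [ 0.41775795 -0.213685    0.29020619] 0.06998412204022486 to rest units 0.01 0.009 z 1.122 turn -0.0 [ 1.29299973  0.389064   -1.35683018] [-0.0395634   0.0422303  -0.01213267]
```

Call:
apply_moves(moves=[[[0,0,0.1,0,1],[0,0,0.2,0,1],[0,0,0.3,0,1],[0,0,0.4,0,1],[0,0,0.4,0,1]]])

```text
time: 22.88
tool_pos: [0.4188, -0.2142, 0.2712]
ee_rot: [3.14, -0.004, 0.07]
wrist_force: [2.2, -0.6, 0.8]
width: 0.0195
finger_force: 30.0
```

Call:
apply_moves(moves=[[[0,0,0.08,0,1],[0,0,0.16,0,1],[0,0,0.24,0,1],[0,0,0.3,0,1],[0,0,0.3,0,1]]])

```text
time: 23.5
tool_pos: [0.4171, -0.2142, 0.2555]
ee_rot: [3.141, 0.004, 0.07]
wrist_force: [-4.5, -0.1, 5.7]
width: 0.0197
finger_force: 30.0
```

```bash
python3 r.py
```

```text
23.5 [ 0.41714709 -0.21418009  0.25551136] 0.0697844861770196 to rest units 0.023 0.0 z 0.428 turn -0.001 [-4.52587304 -0.14757399  5.68640651] [-0.10434367  0.55315637 -0.00309191]
```

Call:
apply_moves(moves=[[[0,0,0.06,0,1],[0,0,0.12,0,1],[0,0,0.18,0,1],[0,0,0.24,0,1],[0,0,0.3,0,1],[0,0,0.3,0,1]]])

```text
time: 24.25
tool_pos: [0.4175, -0.2141, 0.2403]
ee_rot: [3.141, 0.002, 0.07]
wrist_force: [-2.0, -0.8, 4.0]
width: 0.0198
finger_force: 30.0
```

```bash
python3 r.py
```

```text
24.25 [ 0.41749728 -0.21407824  0.24027243] 0.06979704368978368 to rest units 0.016 0.002 z 0.123 turn -0.001 [-1.95709296 -0.78209393  3.98328774] [0.03001342 0.21644679 0.03647451]
```

Call:
apply_moves(moves=[[[0,0,0.04,0,1],[0,0,0.08,0,1],[0,0,0.12,0,1],[0,0,0.13,0,1],[0,0,0.13,0,1]]])

```text
time: 24.88
tool_pos: [0.4175, -0.2141, 0.2344]
ee_rot: [3.141, 0.002, 0.07]
wrist_force: [-5.0, -0.5, 8.1]
width: 0.02
finger_force: 30.0
```

```bash
python3 r.py;python3 - <<'E'
from h import *
a=snapshot("scene");b=snapshot("top")
m=np.hstack([cv2.resize(s["image"][Y:Y+100,X:X+66],None,fx=6,fy=6,interpolation=cv2.INTER_CUBIC) for s,X,Y in((a,375,160),(b,350,180))])
cv2.imwrite("pics/g6.png",m[:,:,::-1])
t=np.radians([0,3,6])
d=np.array([np.cos(.07),np.sin(.07),0]);G=np.array([.418,-.2141,.054])
print("tip pred",proj(a,G+.125*d),proj(b,G+.125*d),"tail",proj(a,G-.055*d),proj(b,G-.055*d))
for s,c in((a,range(382,396)),(b,range(380,392))):
    r0=174 if s is a else 188
    for r in range(r0,r0+12): print(r,c[0],[int(v) for v in s["image"][r,c[0]:c[-1]].mean(1)])
E
```

```text
24.875 [ 0.41753419 -0.21405924  0.23436372] 0.06994640475333891 to rest units 0.015 0.002 z 0.005 turn -0.0 [-4.98226369 -0.54750245  8.06623062] [ 0.067867    0.58429253 -0.02038263]
tip pred [387.65436222 180.27411673] [385.38591997 193.28305967] tail [430.30014302 238.18600005] [392.29533474 255.5575817 ]
174 382 [97, 100, 97, 99, 97, 97, 94, 94, 94, 99, 100, 100, 97]
175 382 [100, 98, 100, 98, 96, 92, 96, 96, 97, 99, 100, 98, 92]
176 382 [100, 97, 93, 93, 96, 97, 100, 101, 102, 98, 96, 96, 94]
177 382 [94, 95, 99, 99, 100, 101, 99, 99, 96, 94, 96, 102, 104]
178 382 [99, 99, 99, 101, 102, 100, 96, 94, 97, 101, 103, 104, 101]
179 382 [104, 101, 100, 99, 93, 97, 99, 102, 102, 103, 104, 103, 103]
180 382 [99, 92, 95, 96, 100, 102, 100, 105, 103, 104, 109, 109, 107]
181 382 [95, 100, 101, 101, 101, 105, 117, 139, 125, 114, 109, 106, 103]
182 382 [102, 102, 105, 104, 107, 110, 119, 135, 147, 117, 103, 105, 104]
183 382 [104, 104, 108, 110, 111, 108, 112, 127, 141, 147, 110, 106, 108]
184 382 [110, 112, 113, 106, 100, 101, 102, 115, 133, 143, 102, 60, 104]
185 382 [112, 107, 105, 102, 103, 108, 108, 109, 196, 82, 54, 49, 68]
188 380 [65, 66, 65, 65, 65, 65, 65, 65, 65, 65, 64]
189 380 [68, 69, 69, 70, 69, 69, 69, 69, 69, 69, 69]
190 380 [70, 70, 71, 70, 71, 70, 71, 71, 70, 70, 70]
191 380 [73, 73, 73, 73, 72, 73, 72, 73, 73, 73, 72]
192 380 [73, 74, 73, 73, 73, 72, 73, 72, 71, 71, 72]
193 380 [71, 71, 70, 71, 70, 70, 71, 69, 70, 70, 71]
194 380 [72, 72, 73, 73, 73, 72, 74, 72, 73, 73, 73]
195 380 [72, 73, 74, 72, 74, 78, 88, 85, 74, 72, 73]
196 380 [70, 71, 71, 71, 72, 79, 100, 98, 72, 71, 72]
197 380 [73, 72, 72, 72, 73, 78, 98, 100, 68, 73, 73]
198 380 [73, 73, 74, 74, 74, 78, 97, 100, 67, 74, 74]
199 380 [74, 74, 74, 73, 74, 83, 120, 99, 72, 73, 74]
```

Call:
apply_moves(moves=[[[0,0,0.015,0,1],[0,0,0.03,0,1],[0,0,0.03,0,1]]])

```text
time: 25.35
tool_pos: [0.4176, -0.214, 0.2344]
ee_rot: [3.141, 0.002, 0.07]
wrist_force: [-8.3, 1.6, 15.1]
width: 0.0198
finger_force: 30.0
```

Call:
apply_moves(moves=[[[0,0,0,0,0.75],[0,0,0,0,0.7],[0,0,0,0,0.65],[0,0,0,0,0.6],[0,0,0,0,0.5],[0,0,0,0,0.3],[0,0,0,0,0],[0,0,0,0,0],[0,0,0,0,0]]])

```text
time: 26.48
tool_pos: [0.418, -0.2139, 0.2321]
ee_rot: [3.142, -0.0, 0.07]
wrist_force: [0.3, 0.2, -0.5]
width: 0.0835
finger_force: 0.0
```

Released. I'll wait for the fingers to open fully, rise clear and check.

Call:
apply_moves(moves=[[[0,0,0,0,0],[0,0,-0.5,0,0],[0,0,-1.5,0,0],[0,0,-2.7,0,0],[0,0,-3.6,0,0],[-1,0,-3.6,0,0],[-2,0,-3.6,0,0],[-2.4,0,-3.6,0,0],[-2.4,0,-3.6,0,0]]])

```text
time: 27.6
tool_pos: [0.2973, -0.2222, 0.4125]
ee_rot: [3.14, -0.001, 0.068]
wrist_force: [0.1, -0.1, 0.0]
width: 0.0942
finger_force: 0.0
```

Run:
```python
from h import *
a=snapshot("scene");b=snapshot("top");o=telemetry.get_obs();print(o["time"],o["tool_pos"],o["width"],o["wrist_force"])
m=np.hstack([cv2.resize(s["image"][Y:Y+100,X:X+66],None,fx=6,fy=6,interpolation=cv2.INTER_CUBIC) for s,X,Y in((a,375,160),(b,350,180))])
cv2.imwrite("pics/g6.png",m[:,:,::-1])
```

```text
27.7 [ 0.29851304 -0.22230631  0.41224692] 0.09424654904491485 [-0.03401323  0.17117667 -0.26418696]
```

View pics/g6.png

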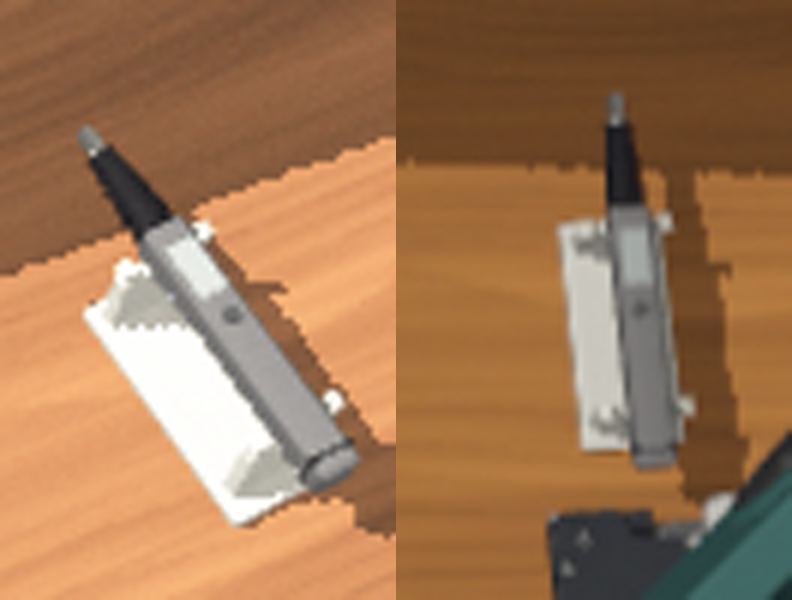

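The tester lies level in both walls, pointing the same way and about 4 mm further back, which is within the 20 mm allowed. I'm handing in.

```bash
python3 -c "
from bench import ticket
print(ticket.close_job())"
```

```text
the job is handed in; nothing more can be done
None
```

The tester was held on the middle of the larger (left) case at about 4.5 N for over two seconds. It was then laid back in its rest pointing the same way, about 4 mm further back, and the job is handed in; no verdict came back.

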